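# Line up the reagent bottles by size

## Task

Line the four white bottles up on the strip in order of size, the smallest on the ring beside the mortar and each next larger one on the next ring, so that the largest is at the timer's end. Stand each bottle upright and centred in its ring, setting it down gently (no dropping or knocking over), and leave the mortar and the timer where they are.

Things in the scene. Friction and masses are not known exactly. Their poses are not given: they have to be found in the camera images.
- bottle_smallest: loose upright round white plastic bottle with a blue screw cap, the smallest of four alike but for size: 56 mm tall over the cap, body 34 mm in diameter and cylindrical from the foot up to 41 mm, then a shoulder and a cap 24 mm in diameter; about 50 g. Origin at the centre of its underside, z up along its axis. Starts standing on the black bench, on the robot's side of the strip.
- bottle_small: loose upright round white plastic bottle with a blue screw cap, the second smallest of four alike but for size: 73 mm tall over the cap, body 42 mm in diameter and cylindrical from the foot up to 54 mm, then a shoulder and a cap 30 mm in diameter; about 90 g. Origin at the centre of its underside, z up along its axis. Starts standing on the black bench, on the robot's side of the strip.
- bottle_large: loose upright round white plastic bottle with a blue screw cap, the second largest of four alike but for size: 90 mm tall over the cap, body 50 mm in diameter and cylindrical from the foot up to 67 mm, then a shoulder and a cap 36 mm in diameter; about 150 g. Origin at the centre of its underside, z up along its axis. Starts standing on the black bench, on the robot's side of the strip.
- bottle_largest: loose upright round white plastic bottle with a blue screw cap, the largest of four alike but for size: 108 mm tall over the cap, body 58 mm in diameter and cylindrical from the foot up to 80 mm, then a shoulder and a cap 42 mm in diameter; about 240 g. Origin at the centre of its underside, z up along its axis. Starts standing on the black bench, on the robot's side of the strip.
- ring_1: flat black printed circle, 72 mm outside and 64 mm inside diameter, on a fixed light grey strip 380 x 110 mm whose level top is 12 mm above the bench; first from the left seen from the robot (the +y end). The four alike circles are in a straight line 95 mm apart, centred on the strip's width. Nothing there to bump against: the circle is flush. Origin at the circle's centre on the strip's top; z up, y along the row to the left, x across the row away from the robot.
- ring_2: flat black printed circle, 72 mm outside and 64 mm inside diameter, on a fixed light grey strip 380 x 110 mm whose level top is 12 mm above the bench; second from the left. The four alike circles are in a straight line 95 mm apart, centred on the strip's width. Nothing there to bump against: the circle is flush. Origin at the circle's centre on the strip's top; z up, y along the row to the left, x across the row away from the robot.
- ring_3: flat black printed circle, 72 mm outside and 64 mm inside diameter, on a fixed light grey strip 380 x 110 mm whose level top is 12 mm above the bench; third from the left. The four alike circles are in a straight line 95 mm apart, centred on the strip's width. Nothing there to bump against: the circle is flush. Origin at the circle's centre on the strip's top; z up, y along the row to the left, x across the row away from the robot.
- ring_4: flat black printed circle, 72 mm outside and 64 mm inside diameter, on a fixed light grey strip 380 x 110 mm whose level top is 12 mm above the bench; last, at the right (the -y end). The four alike circles are in a straight line 95 mm apart, centred on the strip's width. Nothing there to bump against: the circle is flush. Origin at the circle's centre on the strip's top; z up, y along the row to the left, x across the row away from the robot.
- mortar: loose white ceramic mortar with a fixed short pestle sticking out: bowl 84 mm across the mouth, 48 mm high, pestle to 90 mm high, leaning about 40 mm off centre away from the robot. It stands on the bench just beyond one end of the strip (either end), its centre about 100 mm from the nearest ring. Origin at the centre of its underside. Leave it alone.
- timer: loose grey bench timer, a flat box 60 x 70 mm, 25 mm high, with a dark green screen and three black keys. It lies on the bench just beyond the other end of the strip, its centre about 100 mm from the nearest ring. Origin at the centre of its underside. Leave it alone.

How it is judged:
By the outcome, as a careful person would: the job done as asked, in the order asked, and still so for the second after the job is handed in, with the robot touching nothing.
It also fails if it takes over 112 s, if anything falls off the work surface, if the arm or the gripper's body presses on something with over 40 N, if the wrist force passes 120 N, or if a joint passes its speed limit or range.

## Robot

A 6-joint arm with a two-finger parallel gripper is mounted at the origin on the work surface. World frame = base frame: x ahead of the robot, y to its left, z up, the work surface at z = 0. Lengths are in mm, angles in rad, forces in N, time in s.
With the tool pointing down it reaches from about 350 to 775 mm from the base axis. Payload 7.3 kg.
Tool frame: the origin (TCP) lies on the mounting face of the last link; the fingertips stand 178 mm ahead of it and the grasp point (between the pads) lies 159 mm ahead of it (bot.tcp_to_tips is the distance from the TCP to the fingertips, in mm); z points along the fingers, y is the direction in which the jaws open and shut (so a half turn about z gives the same grasp; the last joint's range is limited). The gripper opens to 92 mm and grips with 3 to 60 N. Pads are 19 mm wide; open, the fingers measure 130 mm over their backs; the gripper's body (75 mm by 190 mm) begins 47 mm behind the grasp point.
Start: joints at [1.172, 0.342, 1.524, -0, 1.275, -0.146], TCP at [131.288, 508.322, 404.741] pointing down, gripper open.
Joint ranges: [-2.53, 2.53], [-0.77, 2.02], [0.04, 2.7], [-1, 4.14], [0.28, 2.66], [-3.11, 3.11]. Speed limits (rad/s): [2.57, 2.57, 3.14, 3.14, 3.14, 3.14].

## Interface

Orientations are given as [roll, pitch, yaw] about the fixed x, y, z axes, in that order (R = Rz(yaw) Ry(pitch) Rx(roll)).
In Python, from plant import status, capture, calibration, workorder, look_for, bot gives the robot as it stands. The module is installed in compiled form; this text tells all that it offers.
- The arm moves only by the tool send_rows, never from a script. Its argument "motion" is a list of rows, each an object with "dp": the shift along the tool's x, y, z in mm, a list of three; "rotation": the turn, a rotation vector about the tool's x, y, z in degrees, a list of three. A call has 1 to 20 rows; each row shifts and turns the commanded pose from where the row before left it, along the tool's axes as they then stand; what a row does not reach is not made up. A row lasts 1/8 s, in which the tool goes at most 62.5 mm and 10.7 degrees, less where a joint would pass 70% of its speed; a pose out of reach is approached as far as the arm can. A call is refused whole if a number of a shift passes 62.5 or a number of a turn 10.7, either way. A call with a gripper value outside its range is refused whole. "gripper" is the opening, from 0 (shut) to 1 (fully open), set as the call begins (left out, the last holds). The fingers move at their own pace and stop on an object; the grip force is fixed at half the most. Time passes only in rows, so rows that do not move let the fingers close. It gives the time, the measured TCP pose, the force and the opening at its end, in the units of the state.
- status.get_obs(): the state, without advancing time (a new reading comes with each control period).
- capture(name): name is "side" or "top" or "wrist"; returns (picture, depth): 480x640x3 uint8, blue, green, red; 480x640 float32, mm along the optical axis (not along the pixel's ray), 0 where there is no reading.
- calibration(name): a dict with "intrinsics" (3x3 intrinsics, pixels), "cam_to_world" (4x4, takes a point from camera to world coordinates). Camera axes: x right, y up, looking along -z (the intrinsics and any distortion apply to the point x, -y, -z); pixel columns grow to the right and rows downward; lengths in mm; the calibration is good to about 2 mm. A picture is of the moment at which its call begins: read the wrist's pose just before it. calibration takes no time and is no camera call; for the wrist camera it gives the pose at the moment of the call.
- workorder.close_job(): hands the job in, once; it reports no verdict.
Trained networks look in the newest picture that a camera, given by its name, has taken for a name from the list of things; names that differ only in an ending like _2 or _b are one class to them, and where a whole thing is asked for, a point or a joint stands for the part that bears it (a point fixed in the world has none). Each returns a list of dicts, best first, with "confidence" (0 to 1); they miss things now and then, are a little off and sometimes report something else, mostly with a low value. They report only what shows in the picture. A call takes as long as a camera call.
- look_for(thing, camera): "point" ([column, row] as shares, 0 to 1, of the picture: columns of its width, rows of its height, amid what is visible of it).
The state is a dict: "time": time; "joint_positions": joint angles; "dq": joint speeds; "tau": joint torques, N m; "tool_pos": TCP position; "tcp_rot": TCP orientation; "contact_force": force on the tool from outside, world axes, zero at the start; "moment": the same for the moment, N m; "grip_width": finger opening in mm.
Only numpy, scipy, OpenCV 4.12 (cv2) and the standard library are available. Lean on these libraries where they do the work, as an engineer would, in place of code of your own. Each camera call takes 0.05 s, during which the arm holds its last target.

## Working session

There is one attempt and no reset: what is moved stays moved. The work goes in short steps, Python scripts to look and compute and a tool call to move; the robot and the scene stay as the last step left them, time stands still between calls to the robot, and variables do not carry over. Pictures are saved under pics/ and viewed, and the job is handed in when it is done.

Besides the shell and the picture viewer there is one more tool, called after "Request:" as a command line: name --argument value ..., lists and objects as JSON in quotes. send_rows: Moves the arm, as the interface text tells. Its arguments: {"type":"object","properties":{"motion":{"type":"array","items":{"type":"object","properties":{"dp":{"type":"array","items":{"type":"number"}},"rotation":{"type":"array","items":{"type":"number"}}}}},"gripper":{"type":"number"}},"required":["motion"]}

```bash
mkdir -p pics; python3 - <<'E'
from plant import status, capture, calibration, look_for
import cv2, numpy as np
print(status.get_obs())
for n in ["top","side"]:
    p,d=capture(n); cv2.imwrite(f"pics/{n}0.png",p); np.save(f"{n}_d.npy",d)
    c=calibration(n); print(n,np.round(c["intrinsics"],1).tolist(),np.round(c["cam_to_world"],4).tolist(),c.keys())
E
```

```text
{'time': 0.0, 'joint_positions': array([ 1.17199467e+00,  3.42735859e-01,  1.52500488e+00, -1.21725021e-05,
        1.27539979e+00, -1.46017228e-01]), 'dq': array([-7.27953439e-05, -3.66825975e-04,  9.56721869e-04, -3.76366350e-04,
        3.11889012e-04,  1.25444790e-04]), 'tau': array([ 1.33465786e-03, -4.31230474e+01, -2.44220960e+01,  7.18296412e-02,
        5.59654017e-02, -1.43762286e-04]), 'tool_pos': array([131.24079605, 508.19733866, 404.04216967]), 'tcp_rot': array([-3.14005955e+00, -2.13698548e-04,  2.88881161e+00]), 'contact_force': array([0.9425644 , 0.13431403, 0.68655171]), 'moment': array([-0.05368328,  0.01598462, -0.01067594]), 'grip_width': 92.07841420489956}
top [[552.3, 0.0, 320.9], [0.0, 552.3, 236.9], [0.0, 0.0, 1.0]] [[-0.0246, 0.999, -0.0374, 509.5036], [-0.9995, -0.0253, -0.0165, 12.136], [-0.0175, 0.0369, 0.9992, 925.6023], [0.0, 0.0, 0.0, 1.0]] dict_keys(['intrinsics', 'cam_to_world'])
side [[519.5, 0.0, 316.6], [0.0, 519.5, 241.0], [0.0, 0.0, 1.0]] [[0.9798, 0.1466, -0.1362, 435.2753], [-0.1999, 0.6863, -0.6993, -679.891], [-0.0091, 0.7124, 0.7017, 753.2222], [0.0, 0.0, 0.0, 1.0]] dict_keys(['intrinsics', 'cam_to_world'])
```

View pics/top0.png

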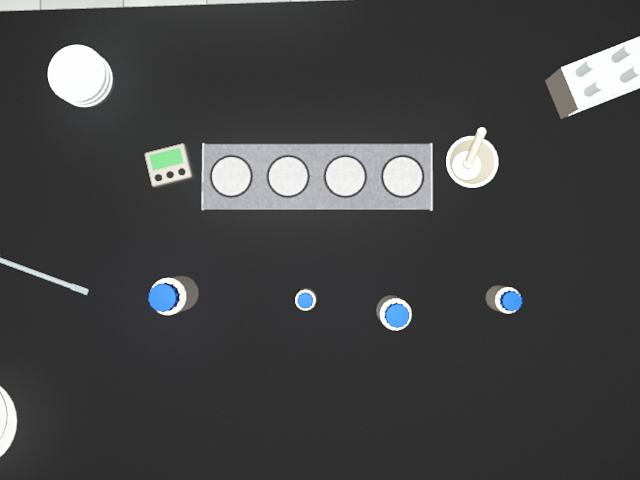

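View pics/side0.png

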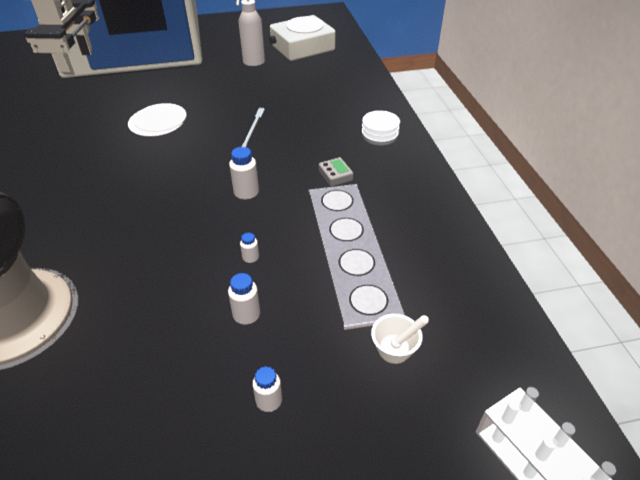

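The top view shows the timer at the left (+y) at (168,165), the mortar at (472,160), and ring centres near (231, 288, 345, 402; 176). The bottles from left to right are largest (165,296), smallest (305,300), large (397,314) and small (510,300). So ring_4 takes the smallest and ring_1 the largest.

```bash
cat > h.py <<'E'
import numpy as np, cv2
from plant import status, capture, calibration, look_for
def ray(c,uv):
    K=c["intrinsics"];T=np.array(c["cam_to_world"])
    d=np.array([(uv[0]-K[0][2])/K[0][0],-(uv[1]-K[1][2])/K[1][1],-1.0])
    return T[:3,3],T[:3,:3]@d
def onz(c,uv,z):
    o,d=ray(c,uv);return o+d*(z-o[2])/d[2]
def capmask(p):
    h=cv2.cvtColor(p,cv2.COLOR_BGR2HSV)
    return cv2.inRange(h,(100,120,60),(125,255,255))
def blobs(m,amin=60):
    n,l,s,c=cv2.connectedComponentsWithStats(m)
    return [(c[i],s[i]) for i in range(1,n) if s[i][4]>amin]
def rings(p,c,z=12):
    # bright discs inside the dark rings
    g=cv2.cvtColor(p,cv2.COLOR_BGR2GRAY)
    out=[]
    cs,_=cv2.findContours((g>100).astype(np.uint8),cv2.RETR_CCOMP,cv2.CHAIN_APPROX_NONE)
    for k in cs:
        if len(k)>60:
            e=cv2.fitEllipse(k)
            out.append(e)
    return out
E
python3 - <<'E'
from h import *
p,d=capture("top");c=calibration("top")
for ce,s in blobs(capmask(p)):
    dd=d[int(ce[1]),int(ce[0])]
    # height from depth
    o,r=ray(c,ce); P=o+r*dd
    print("cap",ce.round(1),s,P.round(1))
for e in rings(p,c):
    if 25<e[1][0]<80: print("ell",np.round(e[0],2),np.round(e[1],1),onz(c,e[0],12).round(1))
for t in ["bottle_smallest","bottle_small","bottle_large","bottle_largest","ring_1","mortar","timer"]:
    print(t,[(round(x["confidence"],2),np.round(np.array(x["point"])*[640,480],1).tolist()) for x in look_for(t,"top")])
p,d=capture("side");c=calibration("side")
for ce,s in blobs(capmask(p)):
    if s[4]<2000:
        o,r=ray(c,ce); print("side cap",ce.round(1),s,(o+r*d[int(ce[1]),int(ce[0])]).round(1))
for e in rings(p,c):
    if 20<e[1][0]<80: print("ell",np.round(e[0],2),np.round(e[1],1),onz(c,e[0],12).round(1))
p,d=capture("wrist");cv2.imwrite("pics/w0.png",p);c=calibration("wrist");print(np.round(c["intrinsics"],1).tolist(),np.round(c["cam_to_world"],3).tolist())
E
```

```text
cap [162.9 297. ] [148 283  31  29 686] [456.6 263.2 104.2]
cap [511.1 300.7] [500 291  23  20 338] [ 436.5 -262.5   72.2]
cap [304.9 300.2] [298 293  15  15 177] [443.3  54.1  55.4]
cap [396.7 315. ] [385 303  24  25 444] [420.5 -85.   90.6]
ell [393.86 312.88] [31.6 36.6] [415.8 -89.6  12. ]
ell [503.78 299.03] [26.3 36.4] [ 434.3 -270.    12. ]
ell [172.42 295.06] [36.9 50.2] [453.5 275.5  12. ]
ell [316.92 176.5 ] [ 72.3 310.1] [644.3  31.3  12. ]
ell [288.19 176.42] [39.8 40.6] [645.8  79.1  12. ]
ell [167.89 164.78] [40.8 48.7] [670.8 280.   12. ]
ell [472.32 159.76] [51.  57.5] [ 665.2 -226.7   12. ]
ell [79.64 75.55] [59.1 67.4] [826.2 427.3  12. ]
ell [596.83  77.86] [ 53.7 114.9] [ 796.1 -436.9   12. ]
bottle_smallest [(0.74, [304.4, 297.5])]
bottle_small [(0.58, [502.9, 295.6]), (0.31, [344.6, 176.2])]
bottle_large [(0.66, [394.6, 314.8])]
bottle_largest [(0.8, [171.1, 295.8])]
ring_1 [(0.86, [286.5, 177.0]), (0.71, [230.2, 173.7]), (0.7, [403.7, 176.2]), (0.6, [344.3, 171.7])]
mortar [(0.61, [471.3, 160.8])]
timer []
side cap [16.7 15.1] [   0    0   39   32 1059] [-500.6
[... 631 characters left out ...]
170.19] [24.1 31.8] [671.6 282.5  12. ]
ell [243.96 177.45] [27.8 45.1] [455.9 300.7  12. ]
ell [380.25 126.59] [34.9 39.3] [826.9 441.7  12. ]
ell [249.07 134.2 ] [20.1 50.3] [487.3 479.3  12. ]
ell [157.02 119.42] [31.2 59.4] [253.5 603.5  12. ]
ell [549.37 267.06] [ 67.9 532.4] [1002.8 -104.7   12. ]
ell [302.64  36.49] [42.4 65.3] [ 730.2 1036.5   12. ]
ell [250.88  34.99] [22.7 74.1] [ 560.  1087.6   12. ]
ell [127.08  37.62] [ 70.5 169.8] [ 145.7 1159.5   12. ]
ell [50.02 11.  ] [25. 41.] [-150.7 1467.8   12. ]
[[397.7, 0.0, 325.3], [0.0, 397.7, 239.3], [0.0, 0.0, 1.0]] [[0.251, -0.934, -0.255, 61.864], [0.968, 0.242, 0.066, 526.294], [0.0, -0.263, 0.965, 384.63], [0.0, 0.0, 0.0, 1.0]]
```

View pics/w0.png

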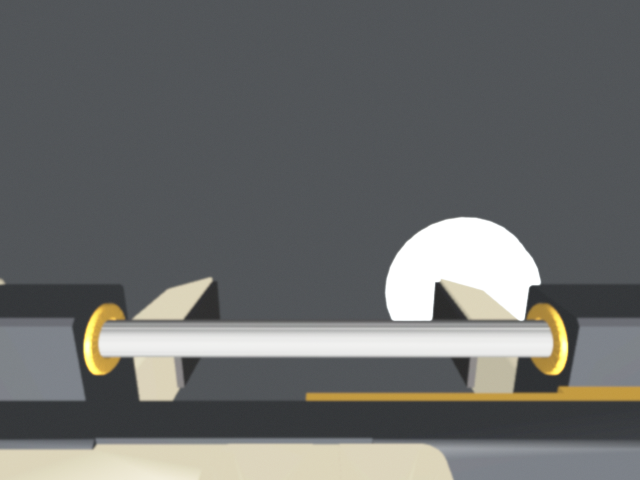

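```bash
python3 - <<'E'
from h import *
H=[("largest",108),("smallest",56),("large",90),("small",73)]
for cam in ["top","side"]:
    p,d=capture(cam);c=calibration(cam)
    b=[x for x in blobs(capmask(p)) if x[1][4]<800 and x[0][1]>100]
    for ce,s in b:
        print(cam,ce.round(1),[(n,onz(c,ce,h-(0.3 if cam=='top' else 6))[:2].round(1).tolist()) for n,h in H])
    # bench plane from depth
    vv,uu=np.mgrid[0:480:8,0:640:8];
    K=c["intrinsics"];T=np.array(c["cam_to_world"])
    P=np.stack([(uu-K[0][2])/K[0][0]*d[vv,uu],-(vv-K[1][2])/K[1][1]*d[vv,uu],-d[vv,uu]],-1).reshape(-1,3)@T[:3,:3].T+T[:3,3]
    dk=(p[vv,uu].max(-1)<60).ravel()&(abs(P[:,2])<25)
    Q=P[dk];Q=Q[(Q[:,0]>350)&(Q[:,0]<800)&(abs(Q[:,1])<350)]
    A=np.c_[Q[:,:2],np.ones(len(Q))];print(cam,"bench",len(Q),np.linalg.lstsq(A,Q[:,2],rcond=None)[0])
    # rings
    big=cv2.resize(p,None,fx=4,fy=4,interpolation=cv2.INTER_CUBIC)
    g=cv2.cvtColor(big,cv2.COLOR_BGR2GRAY)
    cs,h=cv2.findContours((g<90).astype(np.uint8),cv2.RETR_CCOMP,cv2.CHAIN_APPROX_NONE)
    for k in cs:
        if 300<len(k)<900:
            e=cv2.fitEllipse(k);uv=(np.array(e[0])+.5)/4-.5
            w=onz(c,uv,12)
            if 590<w[0]<700 and abs(w[1])<200: print("ring",uv.round(2),np.round(e[1],1)/4,w.round(1))
E
```

```text
top [162.9 297.1] [('largest', [456.8, 262.1]), ('smallest', [453.4, 278.0]), ('large', [455.6, 267.6]), ('small', [454.5, 272.8])]
top [511.1 300.7] [('largest', [439.5, -251.1]), ('smallest', [435.1, -267.8]), ('large', [438.0, -256.9]), ('small', [436.5, -262.3])]
top [304.8 300.1] [('largest', [447.3, 51.6]), ('smallest', [443.4, 54.2]), ('large', [446.0, 52.5]), ('small', [444.7, 53.3])]
top [396.7 315. ] [('largest', [422.3, -83.0]), ('smallest', [416.8, -89.1]), ('large', [420.4, -85.1]), ('small', [418.6, -87.1])]
top bench 1283 [-0.00016303 -0.00114264  0.05422597]
ring [344.89 176.  ] [41.525 41.7  ] [643.9 -15.1  12. ]
ring [344.89 175.98] [40.15  40.375] [643.9 -15.1  12. ]
ring [287.75 175.93] [41.325 41.55 ] [646.6  79.9  12. ]
ring [287.73 175.96] [40.   40.35] [646.6  79.9  12. ]
ring [402.27 176.02] [41.7   42.075] [ 641.3 -110.2   12. ]
ring [402.25 176.02] [40.075 40.45 ] [ 641.3 -110.1   12. ]
ring [230.8  175.92] [41.275 41.6  ] [649.2 174.9  12. ]
ring [230.82 175.9 ] [39.825 40.175] [649.2 174.8  12. ]
side [241.1 154.9] [('largest', [455.4, 262.0]), ('smallest', [457.0, 337.2]), ('large', [456.0, 288.1]), ('small', [456.5, 312.7])]
side [247.6 237.4] [('largest', [441.8, 4.2]), ('smallest', [442.3, 58.8]), ('large', [442.0, 23.1]), ('small', [442.1, 41.0])]
side [241.  282.8] [('largest', [419.6, -101.1]), ('smallest', [418.3, -54.9]), ('large', [419.2, -85.1]), ('small', [418.7, -70.0])]
side [265.2 376.4] [('largest', [435.9, -283.0]), ('smallest', [436.0, -251.3]), ('large', [436.0, -272.0]), ('small', [436.0, -261.7])]
side bench 625 [-1.50788016e-04 -1.45962860e-03  2.49423309e-01]
```

Both cameras agree within about 1 mm. I'll grip with the jaws along world x (yaw 90°, so tool x = +y, tool y = +x, tool z = down). I'll place from the smallest up, so the gripper body always clears the neighbouring bottles.

Request:
send_rows --motion '[{"rotation": [0,0,10],"dp": [0,0,0]},{"rotation": [0,0,10],"dp": [0,0,0]},{"rotation": [0,0,10],"dp": [0,0,0]},{"rotation": [0,0,10],"dp": [0,0,0]},{"rotation": [0,0,10],"dp": [0,0,0]},{"rotation": [0,0,10],"dp": [0,0,0]},{"rotation": [0,0,10],"dp": [0,0,0]},{"rotation": [0,0,5.5],"dp": [0,0,0]},{"dp": [0,0,0],"rotation": [0,0,0]}]' --gripper 1

```text
time: 1.82
tool_pos: [131.3, 508.3, 404.8]
tcp_rot: [3.142, -0.0, 1.572]
contact_force: [-0.0, 0.0, -0.1]
grip_width: 91.8
```

Request:
send_rows --motion '[{"dp": [-14,10,3],"rotation": [0,0,0]},{"dp": [-28.4,19.5,6.5],"rotation": [0,0,0]},{"dp": [-28.4,19.5,6.5],"rotation": [0,0,0]},{"dp": [-28.4,19.5,6.5],"rotation": [0,0,0]},{"dp": [-28.4,19.5,6.5],"rotation": [0,0,0]},{"dp": [-28.4,19.5,6.5],"rotation": [0,0,0]},{"dp": [-28.4,19.5,6.5],"rotation": [0,0,0]},{"dp": [-28.4,19.5,6.5],"rotation": [0,0,0]},{"dp": [-28.4,19.5,6.5],"rotation": [0,0,0]},{"dp": [-28.4,19.5,6.5],"rotation": [0,0,0]},{"dp": [-28.4,19.5,6.5],"rotation": [0,0,0]},{"dp": [-28.4,19.5,6.5],"rotation": [0,0,0]},{"dp": [-28.4,19.5,6.5],"rotation": [0,0,0]},{"dp": [-28.4,19.5,6.5],"rotation": [0,0,0]},{"dp": [-28.4,19.5,6.5],"rotation": [0,0,0]},{"dp": [-28.4,19.5,6.5],"rotation": [0,0,0]},{"dp": [-14.1,9.6,3],"rotation": [0,0,0]},{"dp": [0,0,0],"rotation": [0,0,0]},{"dp": [0,0,0],"rotation": [0,0,0]}]'

```text
time: 4.2
tool_pos: [442.8, 54.9, 301.3]
tcp_rot: [-3.141, -0.0, 1.572]
contact_force: [-1.3, -0.2, -0.1]
grip_width: 91.8
```

```bash
python3 - <<'E'
from h import *
o=status.get_obs();print(o["time"],o["tool_pos"],np.degrees(o["tcp_rot"]),o["contact_force"])
c=calibration("wrist");p,d=capture("wrist");cv2.imwrite("pics/w1.png",p)
for ce,s in blobs(capmask(p)): print(ce,s,onz(c,ce,56).round(1))
E
```

```text
4.2 [442.84283618  54.87398325 301.31321957] [-1.79972337e+02 -2.12959439e-02  9.00522687e+01] [-1.34871886 -0.20182197 -0.11709934]
[325.79901961 239.06372549] [306 230  41  25 204] [442.   64.8  56. ]
[326.21138211 270.23577236] [311 265  31  10 123] [442.3  45.4  56. ]
```

View pics/w1.png

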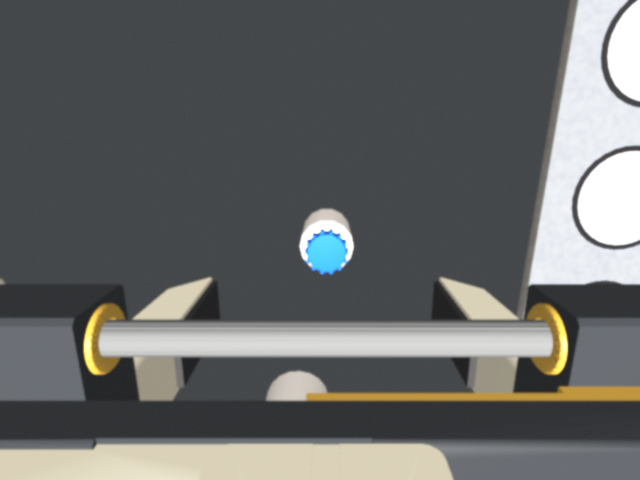

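The wrist view shows the smallest bottle's cap at (327,252), midway between the fingers. That puts it at about (442, 56), which matches the top camera. I'll descend and grip.

Request:
send_rows --motion '[{"dp": [0,0,10],"rotation": [0,0,0]},{"dp": [0,0,20],"rotation": [0,0,0]},{"dp": [0,0,20],"rotation": [0,0,0]},{"dp": [0,0,20],"rotation": [0,0,0]},{"dp": [0,0,20],"rotation": [0,0,0]},{"dp": [0,0,15],"rotation": [0,0,0]},{"dp": [0,0,7],"rotation": [0,0,0]},{"dp": [0,0,0],"rotation": [0,0,0]}]'

```text
time: 5.25
tool_pos: [443.3, 54.6, 188.9]
tcp_rot: [-3.141, -0.0, 1.572]
contact_force: [0.2, 0.0, 0.3]
grip_width: 91.9
```

Request:
send_rows --motion '[{"dp": [0,0,0],"rotation": [0,0,0]},{"dp": [0,0,0],"rotation": [0,0,0]},{"dp": [0,0,0],"rotation": [0,0,0]},{"dp": [0,0,0],"rotation": [0,0,0]},{"dp": [0,0,0],"rotation": [0,0,0]},{"dp": [0,0,0],"rotation": [0,0,0]},{"dp": [0,0,0],"rotation": [0,0,0]},{"dp": [0,0,0],"rotation": [0,0,0]}]' --gripper 0

```text
time: 6.25
tool_pos: [443.5, 54.3, 189.2]
tcp_rot: [3.142, -0.0, 1.571]
contact_force: [0.5, -0.8, 0.6]
grip_width: 33.2
```

Request:
send_rows --motion '[{"dp": [0,0,-5],"rotation": [0,0,0]},{"dp": [0,0,-20],"rotation": [0,0,0]},{"dp": [0,0,-25],"rotation": [0,0,0]},{"dp": [-5,6,-10],"rotation": [0,0,0]},{"dp": [-12,14,0],"rotation": [0,0,0]},{"dp": [-19.5,23.8,0],"rotation": [0,0,0]},{"dp": [-19.5,23.8,0],"rotation": [0,0,0]},{"dp": [-19.5,23.8,0],"rotation": [0,0,0]},{"dp": [-19.5,23.8,0],"rotation": [0,0,0]},{"dp": [-19.5,23.8,0],"rotation": [0,0,0]},{"dp": [-19.5,23.8,0],"rotation": [0,0,0]},{"dp": [-14.5,15,0],"rotation": [0,0,0]},{"dp": [-10,13,0],"rotation": [0,0,0]},{"dp": [-6,7,0],"rotation": [0,0,0]},{"dp": [0,0,0],"rotation": [0,0,0]},{"dp": [0,0,0],"rotation": [0,0,0]},{"dp": [0,0,0],"rotation": [0,0,0]}]'

```text
time: 8.38
tool_pos: [641.1, -109.7, 249.3]
tcp_rot: [-3.141, -0.0, 1.572]
contact_force: [0.3, 0.3, -0.3]
grip_width: 32.8
```

```bash
python3 - <<'E'
from h import *
o=status.get_obs();print(o["time"],o["tool_pos"],np.degrees(o["tcp_rot"]),o["contact_force"],o["grip_width"])
for n in ["wrist","side"]:
    p,d=capture(n);cv2.imwrite(f"pics/{n}2.png",p)
E
```

```text
8.375 [ 641.09586967 -109.74382162  249.26063507] [-1.79987234e+02 -9.77330710e-03  9.00417914e+01] [ 0.34218334  0.34898019 -0.26744517] 32.8146731553329
```

View pics/wrist2.png

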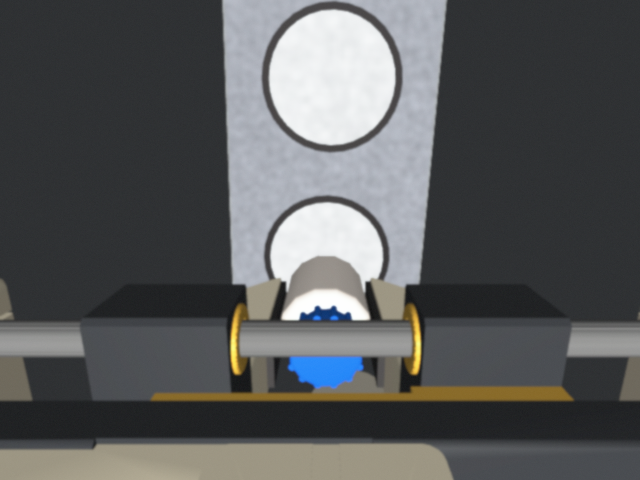

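View pics/side2.png

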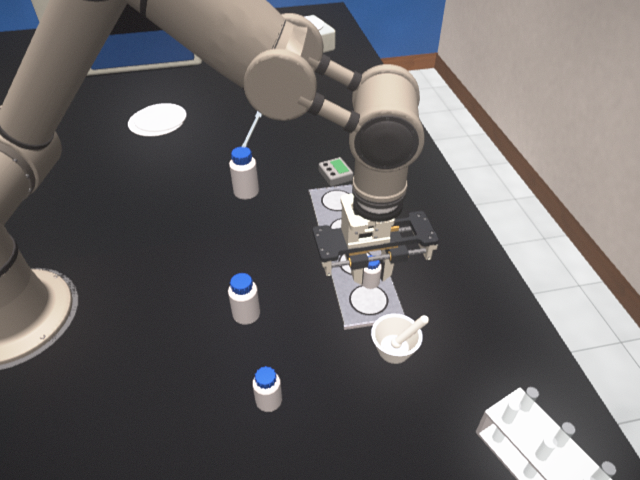

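The bottle at (327,320) is lined up with the ring at (327,250), and the body's long side lies along the jaws as I assumed. Next I lower it slowly.

Request:
send_rows --motion '[{"dp": [0,0,6],"rotation": [0,0,0]},{"dp": [0,0,13],"rotation": [0,0,0]},{"dp": [0,0,13],"rotation": [0,0,0]},{"dp": [0,0,8],"rotation": [0,0,0]},{"dp": [0,0,4],"rotation": [0,0,0]},{"dp": [0,0,2],"rotation": [0,0,0]},{"dp": [0,0,1],"rotation": [0,0,0]},{"dp": [0,0,0],"rotation": [0,0,0]},{"dp": [0,0,0],"rotation": [0,0,0]}]'

```text
time: 9.6
tool_pos: [641.4, -110.1, 202.5]
tcp_rot: [3.141, 0.0, 1.571]
contact_force: [0.0, -0.1, -0.3]
grip_width: 33.1
```

Request:
send_rows --motion '[{"dp": [0,0,0.5],"rotation": [0,0,0]},{"dp": [0,0,0.4],"rotation": [0,0,0]},{"dp": [0,0,0.4],"rotation": [0,0,0]},{"dp": [0,0,0],"rotation": [0,0,0]},{"dp": [0,0,0],"rotation": [0,0,0]}]'

```text
time: 10.22
tool_pos: [641.3, -110.1, 201.2]
tcp_rot: [3.141, -0.0, 1.571]
contact_force: [-1.2, 0.0, 4.8]
grip_width: 32.9
```

Contact shows 4.8 N, so it's down. I'll open and lift straight up.

Request:
send_rows --motion '[{"dp": [0,0,0],"rotation": [0,0,0]},{"dp": [0,0,0],"rotation": [0,0,0]},{"dp": [0,0,0],"rotation": [0,0,0]},{"dp": [0,0,0],"rotation": [0,0,0]},{"dp": [0,0,0],"rotation": [0,0,0]},{"dp": [0,0,0],"rotation": [0,0,0]},{"dp": [0,0,0],"rotation": [0,0,0]},{"dp": [0,0,0],"rotation": [0,0,0]}]' --gripper 1

```text
time: 11.22
tool_pos: [641.4, -110.1, 200.9]
tcp_rot: [3.142, -0.0, 1.571]
contact_force: [1.3, -0.3, 0.3]
grip_width: 91.7
```

Request:
send_rows --motion '[{"dp": [0,0,-5],"rotation": [0,0,0]},{"dp": [0,0,-15],"rotation": [0,0,0]},{"dp": [0,0,-25],"rotation": [0,0,0]},{"dp": [0,0,-30],"rotation": [0,0,0]},{"dp": [0,0,-20],"rotation": [0,0,0]},{"dp": [0,0,-5],"rotation": [0,0,0]},{"dp": [0,0,0],"rotation": [0,0,0]}]'

```text
time: 12.1
tool_pos: [641.3, -110.1, 301.2]
tcp_rot: [3.141, 0.0, 1.571]
contact_force: [-0.6, 0.5, -0.6]
grip_width: 91.9
```

Next is the small bottle at (436.5, -262.3).

Request:
send_rows --motion '[{"dp": [-5,-7,0],"rotation": [0,0,0]},{"dp": [-12,-16,0],"rotation": [0,0,0]},{"dp": [-20,-27,0],"rotation": [0,0,0]},{"dp": [-20,-27,0],"rotation": [0,0,0]},{"dp": [-20,-27,0],"rotation": [0,0,0]},{"dp": [-20,-27,0],"rotation": [0,0,0]},{"dp": [-20,-27,0],"rotation": [0,0,0]},{"dp": [-17,-22.8,0],"rotation": [0,0,0]},{"dp": [-12,-16,0],"rotation": [0,0,0]},{"dp": [-6.2,-8,0],"rotation": [0,0,0]},{"dp": [0,0,0],"rotation": [0,0,0]},{"dp": [0,0,0],"rotation": [0,0,0]}]'

```text
time: 13.6
tool_pos: [437.0, -262.1, 300.7]
tcp_rot: [3.142, -0.0, 1.571]
contact_force: [-0.7, -0.3, -0.4]
grip_width: 91.9
```

```bash
python3 - <<'E'
from h import *
o=status.get_obs();print(o["time"],o["tool_pos"])
c=calibration("wrist");p,d=capture("wrist");cv2.imwrite("pics/w3.png",p)
m=capmask(p)[:300];x,y,w,h=cv2.boundingRect(m);print(x,y,w,h,onz(c,(x+w/2,y+h/2),73))
c=calibration("top");p,d=capture("top");cv2.imwrite("pics/t3.png",p)
for ce,s in blobs(capmask(p)): print(ce,onz(c,ce,67.7).round(1))
E
```

```text
13.6 [ 436.96336519 -262.06605713  300.72405851]
298 233 55 59 [ 436.11378853 -260.78152154   73.        ]
[406.34594595 171.42702703] [ 640.3 -109.3   67.7]
[162.93595342 297.02765648] [454.2 274.4  67.7]
[510.57943925 300.62305296] [ 436.2 -263.1   67.7]
[396.69144144 315.04504505] [418.1 -87.7  67.7]
```

View pics/w3.png

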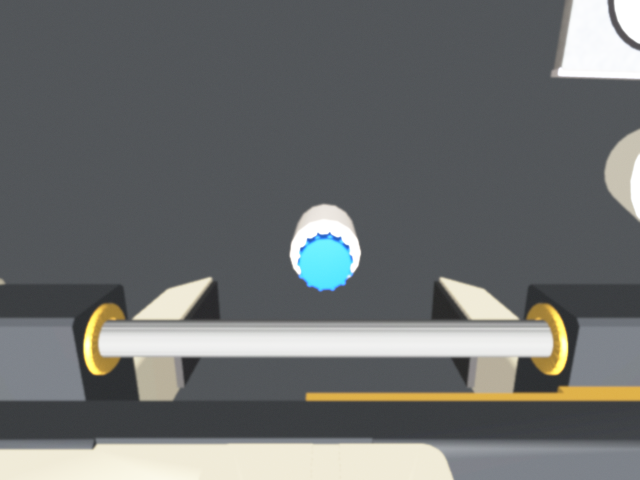

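View pics/t3.png

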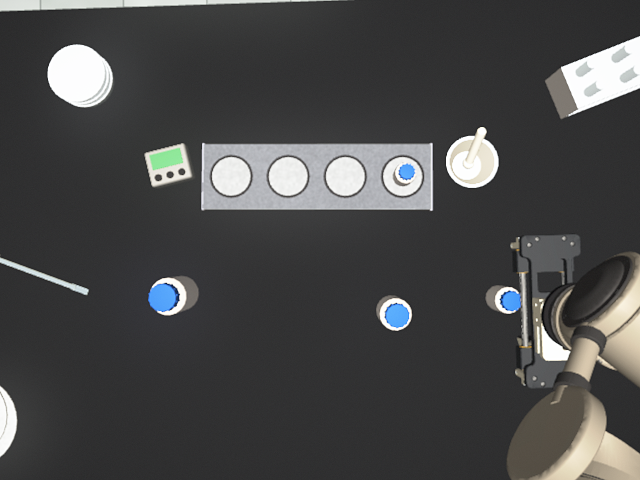

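The smallest is in ring_4 at (640.3, -109.3), within about 1.5 mm of centre. The small bottle's cap at (325,262) is between the fingers.

Request:
send_rows --motion '[{"dp": [0,0,10],"rotation": [0,0,0]},{"dp": [0,0,20],"rotation": [0,0,0]},{"dp": [0,0,20],"rotation": [0,0,0]},{"dp": [0,0,20],"rotation": [0,0,0]},{"dp": [0,0,16],"rotation": [0,0,0]},{"dp": [0,0,10],"rotation": [0,0,0]},{"dp": [0,0,6],"rotation": [0,0,0]},{"dp": [0,0,0],"rotation": [0,0,0]}]'

```text
time: 14.7
tool_pos: [436.6, -262.3, 198.7]
tcp_rot: [-3.141, -0.0, 1.571]
contact_force: [-0.3, -0.2, 0.1]
grip_width: 91.5
```

Request:
send_rows --motion '[{"dp": [0,0,0],"rotation": [0,0,0]},{"dp": [0,0,0],"rotation": [0,0,0]},{"dp": [0,0,0],"rotation": [0,0,0]},{"dp": [0,0,0],"rotation": [0,0,0]},{"dp": [0,0,0],"rotation": [0,0,0]},{"dp": [0,0,0],"rotation": [0,0,0]},{"dp": [0,0,0],"rotation": [0,0,0]},{"dp": [0,0,0],"rotation": [0,0,0]}]' --gripper 0

```text
time: 15.7
tool_pos: [436.7, -262.4, 198.9]
tcp_rot: [3.141, 0.0, 1.571]
contact_force: [0.3, 1.0, 0.5]
grip_width: 41.1
```

Request:
send_rows --motion '[{"dp": [0,0,-5],"rotation": [0,0,0]},{"dp": [0,0,-20],"rotation": [0,0,0]},{"dp": [0,0,-30],"rotation": [0,0,0]},{"dp": [0,0,-20],"rotation": [0,0,0]},{"dp": [6,5,-5],"rotation": [0,0,0]},{"dp": [15,12.6,0],"rotation": [0,0,0]},{"dp": [25,21,0],"rotation": [0,0,0]},{"dp": [25,21,0],"rotation": [0,0,0]},{"dp": [25,21,0],"rotation": [0,0,0]},{"dp": [25,21,0],"rotation": [0,0,0]},{"dp": [25,21,0],"rotation": [0,0,0]},{"dp": [25,21,0],"rotation": [0,0,0]},{"dp": [25,21,0],"rotation": [0,0,0]},{"dp": [23,19,0],"rotation": [0,0,0]},{"dp": [16,13,0],"rotation": [0,0,0]},{"dp": [8,7,0],"rotation": [0,0,0]},{"dp": [4.2,3.7,0],"rotation": [0,0,0]},{"dp": [0,0,0],"rotation": [0,0,0]},{"dp": [0,0,0],"rotation": [0,0,0]}]'

```text
time: 18.08
tool_pos: [643.5, -15.7, 278.9]
tcp_rot: [-3.141, -0.0, 1.57]
contact_force: [0.3, -0.1, -0.6]
grip_width: 41.5
```

```bash
python3 - <<'E'
from h import *
o=status.get_obs();print(o["time"],o["tool_pos"],o["grip_width"])
p,d=capture("wrist");cv2.imwrite("pics/w4.png",p)
E
```

```text
18.075 [643.54407371 -15.74126228 278.87217337] 41.54044937954567
```

View pics/w4.png

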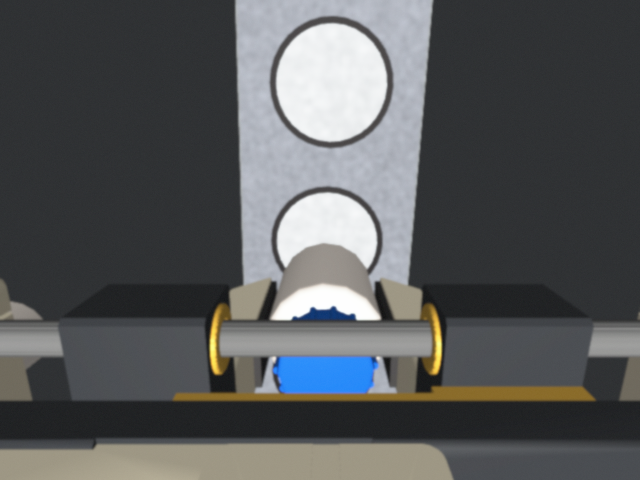

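The bottle at (326,300) is over the ring at (327,240). It needs 68 mm down in all, so I'll go 66.5 first and then in fine steps.

Request:
send_rows --motion '[{"dp": [0,0,8],"rotation": [0,0,0]},{"dp": [0,0,16],"rotation": [0,0,0]},{"dp": [0,0,16],"rotation": [0,0,0]},{"dp": [0,0,13],"rotation": [0,0,0]},{"dp": [0,0,7],"rotation": [0,0,0]},{"dp": [0,0,4],"rotation": [0,0,0]},{"dp": [0,0,2],"rotation": [0,0,0]},{"dp": [0,0,0.5],"rotation": [0,0,0]},{"dp": [0,0,0],"rotation": [0,0,0]}]'

```text
time: 19.25
tool_pos: [643.9, -15.1, 212.8]
tcp_rot: [3.141, 0.0, 1.571]
contact_force: [0.3, -0.4, -0.5]
grip_width: 41.3
```

Request:
send_rows --motion '[{"dp": [0,0,0.5],"rotation": [0,0,0]},{"dp": [0,0,0.4],"rotation": [0,0,0]},{"dp": [0,0,0.4],"rotation": [0,0,0]},{"dp": [0,0,0],"rotation": [0,0,0]},{"dp": [0,0,0],"rotation": [0,0,0]}]'

```text
time: 19.88
tool_pos: [643.8, -15.1, 211.1]
tcp_rot: [-3.142, -0.0, 1.571]
contact_force: [0.1, -0.1, -0.6]
grip_width: 41.4
```

Request:
send_rows --motion '[{"dp": [0,0,0.3],"rotation": [0,0,0]},{"dp": [0,0,0.2],"rotation": [0,0,0]},{"dp": [0,0,0],"rotation": [0,0,0]}]'

```text
time: 20.25
tool_pos: [643.8, -15.1, 210.9]
tcp_rot: [3.141, -0.0, 1.571]
contact_force: [-1.4, -0.4, 2.4]
grip_width: 41.5
```

Request:
send_rows --motion '[{"dp": [0,0,0],"rotation": [0,0,0]},{"dp": [0,0,0],"rotation": [0,0,0]},{"dp": [0,0,0],"rotation": [0,0,0]},{"dp": [0,0,0],"rotation": [0,0,0]},{"dp": [0,0,0],"rotation": [0,0,0]},{"dp": [0,0,0],"rotation": [0,0,0]},{"dp": [0,0,0],"rotation": [0,0,0]},{"dp": [0,0,0],"rotation": [0,0,0]}]' --gripper 1

```text
time: 21.25
tool_pos: [643.8, -15.1, 210.6]
tcp_rot: [3.142, -0.0, 1.571]
contact_force: [0.6, 0.1, 0.0]
grip_width: 91.8
```

Request:
send_rows --motion '[{"dp": [0,0,-5],"rotation": [0,0,0]},{"dp": [0,0,-15],"rotation": [0,0,0]},{"dp": [0,0,-30],"rotation": [0,0,0]},{"dp": [0,0,-30],"rotation": [0,0,0]},{"dp": [0,0,-15],"rotation": [0,0,0]},{"dp": [0,0,-5],"rotation": [0,0,0]},{"dp": [0,0,0],"rotation": [0,0,0]}]'

```text
time: 22.12
tool_pos: [643.7, -15.1, 310.2]
tcp_rot: [-3.141, -0.0, 1.571]
contact_force: [0.1, 1.3, -0.8]
grip_width: 91.9
```

Request:
send_rows --motion '[{"dp": [-2,-7,0],"rotation": [0,0,0]},{"dp": [-6,-18,0],"rotation": [0,0,0]},{"dp": [-9,-29,0],"rotation": [0,0,0]},{"dp": [-9,-29,0],"rotation": [0,0,0]},{"dp": [-9,-29,0],"rotation": [0,0,0]},{"dp": [-9,-29,0],"rotation": [0,0,0]},{"dp": [-9,-29,0],"rotation": [0,0,0]},{"dp": [-8,-25,0],"rotation": [0,0,0]},{"dp": [-5,-17,0],"rotation": [0,0,0]},{"dp": [-4,-11.4,0],"rotation": [0,0,0]},{"dp": [0,0,0],"rotation": [0,0,0]},{"dp": [0,0,0],"rotation": [0,0,0]}]'

```text
time: 23.62
tool_pos: [420.9, -85.2, 310.6]
tcp_rot: [3.141, -0.0, 1.571]
contact_force: [-0.4, -0.2, -0.9]
grip_width: 91.5
```

```bash
python3 - <<'E'
from h import *
o=status.get_obs();print(o["time"],o["tool_pos"])
c=calibration("wrist");p,d=capture("wrist");cv2.imwrite("pics/w5.png",p)
m=capmask(p)[:318];x,y,w,h=cv2.boundingRect(m);print(x,y,w,h,onz(c,(x+w/2,y+h/2),90))
c=calibration("top");p,d=capture("top");cv2.imwrite("pics/t5.png",p)
for ce,s in blobs(capmask(p)): print(ce,onz(c,ce,67.7).round(1),onz(c,ce,84.7).round(1))
E
```

```text
23.625 [420.90820022 -85.22896805 310.56825996]
290 229 68 71 [419.33906128 -82.68503351  90.        ]
[346.57986111 169.92361111] [645.2 -16.4  67.7] [642.5 -15.8  84.7]
[406.34594595 171.42702703] [ 640.3 -109.3   67.7] [ 637.7 -106.9   84.7]
[162.93148688 297.04810496] [454.2 274.4  67.7] [455.3 269.2  84.7]
```

View pics/w5.png

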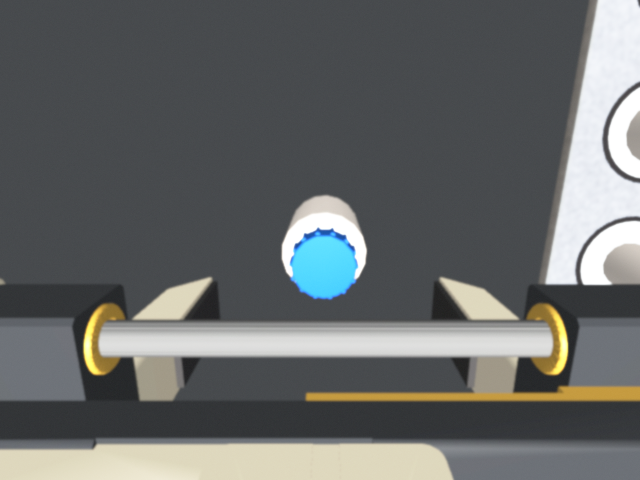

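View pics/t5.png

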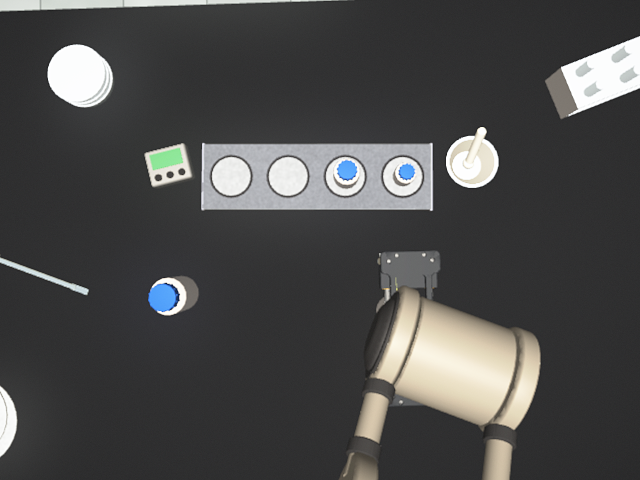

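The small bottle is in ring_3 at (642.5, -15.8), about 1.5 mm off centre. The large bottle's cap at (324,264) is between the fingers.

Request:
send_rows --motion '[{"dp": [0.5,0,10],"rotation": [0,0,0]},{"dp": [0,0,20],"rotation": [0,0,0]},{"dp": [0,0,20],"rotation": [0,0,0]},{"dp": [0,0,20],"rotation": [0,0,0]},{"dp": [0,0,16],"rotation": [0,0,0]},{"dp": [0,0,10],"rotation": [0,0,0]},{"dp": [0,0,5.5],"rotation": [0,0,0]},{"dp": [0,0,0],"rotation": [0,0,0]}]'

```text
time: 24.72
tool_pos: [420.5, -84.7, 208.9]
tcp_rot: [-3.141, -0.0, 1.571]
contact_force: [0.4, 0.7, 0.3]
grip_width: 91.9
```

Request:
send_rows --motion '[{"dp": [0,0,0],"rotation": [0,0,0]},{"dp": [0,0,0],"rotation": [0,0,0]},{"dp": [0,0,0],"rotation": [0,0,0]},{"dp": [0,0,0],"rotation": [0,0,0]},{"dp": [0,0,0],"rotation": [0,0,0]},{"dp": [0,0,0],"rotation": [0,0,0]},{"dp": [0,0,0],"rotation": [0,0,0]},{"dp": [0,0,0],"rotation": [0,0,0]}]' --gripper 0

```text
time: 25.72
tool_pos: [420.4, -84.7, 209.2]
tcp_rot: [3.142, -0.0, 1.571]
contact_force: [-0.7, -0.1, 3.0]
grip_width: 49.2
```

Request:
send_rows --motion '[{"dp": [0,0,-5],"rotation": [0,0,0]},{"dp": [0,0,-20],"rotation": [0,0,0]},{"dp": [0,0,-30],"rotation": [0,0,0]},{"dp": [0,0,-25],"rotation": [0,0,0]},{"dp": [4,5,-15],"rotation": [0,0,0]},{"dp": [10,14,0],"rotation": [0,0,0]},{"dp": [17,24,0],"rotation": [0,0,0]},{"dp": [17,24,0],"rotation": [0,0,0]},{"dp": [17,24,0],"rotation": [0,0,0]},{"dp": [17,24,0],"rotation": [0,0,0]},{"dp": [17,24,0],"rotation": [0,0,0]},{"dp": [17,24,0],"rotation": [0,0,0]},{"dp": [17,23,0],"rotation": [0,0,0]},{"dp": [14,18,0],"rotation": [0,0,0]},{"dp": [10,12,0],"rotation": [0,0,0]},{"dp": [5,7,0],"rotation": [0,0,0]},{"dp": [2.6,3.2,0],"rotation": [0,0,0]},{"dp": [0,0,0],"rotation": [0,0,0]},{"dp": [0,0,0],"rotation": [0,0,0]}]'

```text
time: 28.1
tool_pos: [646.4, 79.6, 304.1]
tcp_rot: [-3.141, 0.0, 1.571]
contact_force: [0.3, 0.4, -0.8]
grip_width: 49.1
```

```bash
python3 - <<'E'
from h import *
o=status.get_obs();print(o["time"],o["tool_pos"],o["grip_width"])
p,d=capture("wrist");cv2.imwrite("pics/w6.png",p)
E
```

```text
28.1 [646.38142711  79.63648964 304.12572994] 49.08174208783221
```

View pics/w6.png

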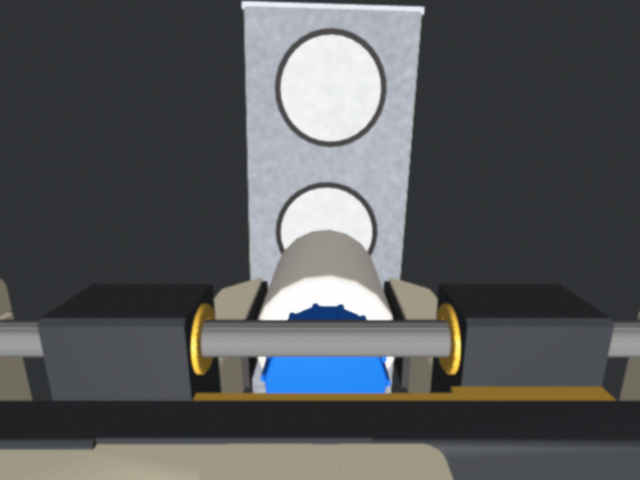

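The large bottle at (327,290) is above ring_2 at (327,230). It needs 83 mm down, so 81.5 first.

Request:
send_rows --motion '[{"dp": [0,0,8],"rotation": [0,0,0]},{"dp": [0,0,18],"rotation": [0,0,0]},{"dp": [0,0,20],"rotation": [0,0,0]},{"dp": [0,0,16],"rotation": [0,0,0]},{"dp": [0,0,9],"rotation": [0,0,0]},{"dp": [0,0,6],"rotation": [0,0,0]},{"dp": [0,0,3],"rotation": [0,0,0]},{"dp": [0,0,1.5],"rotation": [0,0,0]},{"dp": [0,0,0],"rotation": [0,0,0]},{"dp": [0,0,0],"rotation": [0,0,0]}]'

```text
time: 29.4
tool_pos: [646.7, 80.0, 223.0]
tcp_rot: [3.141, -0.0, 1.571]
contact_force: [-0.1, 0.3, -1.2]
grip_width: 49.2
```

Request:
send_rows --motion '[{"dp": [0,0,0.5],"rotation": [0,0,0]},{"dp": [0,0,0.4],"rotation": [0,0,0]},{"dp": [0,0,0.4],"rotation": [0,0,0]},{"dp": [0,0,0],"rotation": [0,0,0]},{"dp": [0,0,0],"rotation": [0,0,0]}]'

```text
time: 30.02
tool_pos: [646.6, 80.0, 221.3]
tcp_rot: [3.142, -0.0, 1.571]
contact_force: [-0.1, 0.1, -0.9]
grip_width: 49.5
```

Request:
send_rows --motion '[{"dp": [0,0,0.3],"rotation": [0,0,0]},{"dp": [0,0,0.2],"rotation": [0,0,0]},{"dp": [0,0,0],"rotation": [0,0,0]}]'

```text
time: 30.4
tool_pos: [646.6, 80.0, 221.2]
tcp_rot: [3.141, -0.0, 1.571]
contact_force: [-2.4, 0.4, 3.6]
grip_width: 49.3
```

Request:
send_rows --motion '[{"dp": [0,0,0],"rotation": [0,0,0]},{"dp": [0,0,0],"rotation": [0,0,0]},{"dp": [0,0,0],"rotation": [0,0,0]},{"dp": [0,0,0],"rotation": [0,0,0]},{"dp": [0,0,0],"rotation": [0,0,0]},{"dp": [0,0,0],"rotation": [0,0,0]},{"dp": [0,0,0],"rotation": [0,0,0]},{"dp": [0,0,0],"rotation": [0,0,0]}]' --gripper 1

```text
time: 31.4
tool_pos: [646.6, 80.0, 220.8]
tcp_rot: [3.142, -0.0, 1.571]
contact_force: [-0.2, 0.7, -0.4]
grip_width: 91.8
```

Request:
send_rows --motion '[{"dp": [0,0,-5],"rotation": [0,0,0]},{"dp": [0,0,-15],"rotation": [0,0,0]},{"dp": [0,0,-30],"rotation": [0,0,0]},{"dp": [0,0,-35],"rotation": [0,0,0]},{"dp": [0,0,-20],"rotation": [0,0,0]},{"dp": [0,0,-5],"rotation": [0,0,0]},{"dp": [0,0,0],"rotation": [0,0,0]}]'

```text
time: 32.28
tool_pos: [646.5, 80.0, 331.0]
tcp_rot: [3.141, -0.0, 1.571]
contact_force: [-0.8, 0.2, -1.1]
grip_width: 91.8
```

Request:
send_rows --motion '[{"dp": [6,-6,0],"rotation": [0,0,0]},{"dp": [15,-16,0],"rotation": [0,0,0]},{"dp": [23,-24,0],"rotation": [0,0,0]},{"dp": [23,-24,0],"rotation": [0,0,0]},{"dp": [23,-24,0],"rotation": [0,0,0]},{"dp": [23,-24,0],"rotation": [0,0,0]},{"dp": [23,-24,0],"rotation": [0,0,0]},{"dp": [21,-22,0],"rotation": [0,0,0]},{"dp": [15,-16,0],"rotation": [0,0,0]},{"dp": [10,-9.8,0],"rotation": [0,0,0]},{"dp": [0,0,0],"rotation": [0,0,0]},{"dp": [0,0,0],"rotation": [0,0,0]}]'

```text
time: 33.78
tool_pos: [457.3, 261.6, 330.8]
tcp_rot: [3.141, 0.0, 1.571]
contact_force: [1.4, 0.2, 0.2]
grip_width: 91.4
```

```bash
python3 - <<'E'
from h import *
o=status.get_obs();print(o["time"],o["tool_pos"])
c=calibration("wrist");p,d=capture("wrist");cv2.imwrite("pics/w7.png",p)
m=capmask(p)[:318];x,y,w,h=cv2.boundingRect(m);print(x,y,w,h,onz(c,(x+w/2,y+h/2),108))
c=calibration("top");p,d=capture("top");cv2.imwrite("pics/t7.png",p)
for ce,s in blobs(capmask(p)): print(ce,onz(c,ce,101.7).round(1),onz(c,ce,107.7))
E
```

```text
33.775 [457.29031075 261.55848752 330.78471113]
286 216 77 82 [455.9942066  267.53915214 108.        ]
[284.10681818 167.95454545] [645.3  78.4 101.7] [644.34267015  77.92960174 107.7       ]
[346.57986111 169.92361111] [639.8 -15.2 101.7] [638.8426262  -15.02648898 107.7       ]
[406.34594595 171.42702703] [ 635.1 -104.5  101.7] [ 634.16989017 -103.60435466  107.7       ]
[167.28387097 296.75268817] [456.7 257.4 101.7] [457.07981233 255.64505387 107.7       ]
[150.68181818 297.74242424] [455.8 282.4 101.7] [456.19503684 280.42145052 107.7       ]
```

View pics/w7.png

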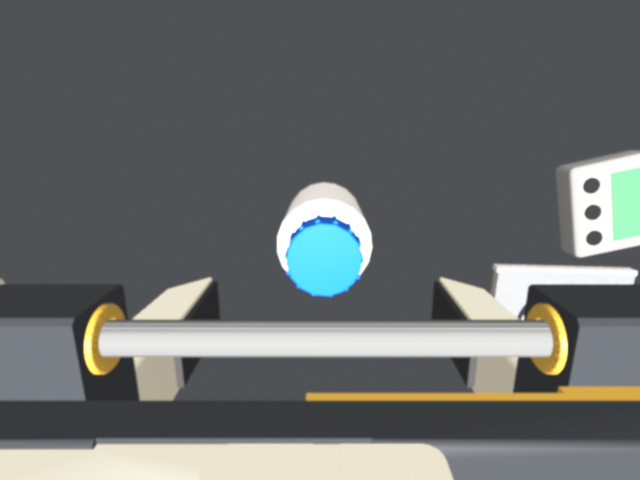

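View pics/t7.png

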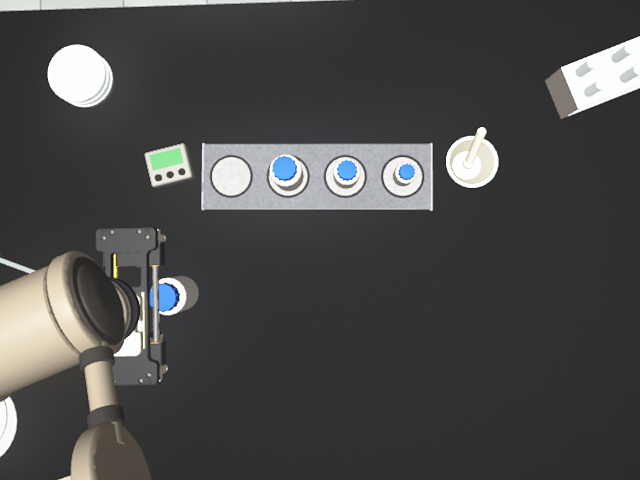

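The large bottle is in ring_2 at (645.3, 78.4), about 2 mm off. For the largest, the cap's visible side biases the top-view estimate. Corrected, top and wrist both give y≈264, so I'll shift +2 mm during the descent.

Request:
send_rows --motion '[{"dp": [2,0,10],"rotation": [0,0,0]},{"dp": [0,0,20],"rotation": [0,0,0]},{"dp": [0,0,20],"rotation": [0,0,0]},{"dp": [0,0,20],"rotation": [0,0,0]},{"dp": [0,0,18],"rotation": [0,0,0]},{"dp": [0,0,12],"rotation": [0,0,0]},{"dp": [0,0,7],"rotation": [0,0,0]},{"dp": [0,0,0],"rotation": [0,0,0]}]'

```text
time: 34.88
tool_pos: [456.8, 263.9, 223.5]
tcp_rot: [-3.141, 0.0, 1.571]
contact_force: [-0.1, 0.2, 0.6]
grip_width: 91.8
```

Request:
send_rows --motion '[{"dp": [0,0,0],"rotation": [0,0,0]},{"dp": [0,0,0],"rotation": [0,0,0]},{"dp": [0,0,0],"rotation": [0,0,0]},{"dp": [0,0,0],"rotation": [0,0,0]},{"dp": [0,0,0],"rotation": [0,0,0]},{"dp": [0,0,0],"rotation": [0,0,0]},{"dp": [0,0,0],"rotation": [0,0,0]},{"dp": [0,0,0],"rotation": [0,0,0]}]' --gripper 0

```text
time: 35.88
tool_pos: [456.7, 264.0, 224.0]
tcp_rot: [3.141, -0.0, 1.571]
contact_force: [-2.3, 0.9, 5.2]
grip_width: 57.3
```

Request:
send_rows --motion '[{"dp": [0,0,-5],"rotation": [0,0,0]},{"dp": [0,0,-15],"rotation": [0,0,0]},{"dp": [0,0,-25],"rotation": [0,0,0]},{"dp": [0,0,-15],"rotation": [0,0,0]},{"dp": [-3,6,0],"rotation": [0,0,0]},{"dp": [-7,15,0],"rotation": [0,0,0]},{"dp": [-10,22,0],"rotation": [0,0,0]},{"dp": [-11,24,0],"rotation": [0,0,0]},{"dp": [-11,24,0],"rotation": [0,0,0]},{"dp": [-11,24,0],"rotation": [0,0,0]},{"dp": [-11,24,0],"rotation": [0,0,0]},{"dp": [-10,22,0],"rotation": [0,0,0]},{"dp": [-8,17,0],"rotation": [0,0,0]},{"dp": [-5,10,0],"rotation": [0,0,0]},{"dp": [-2.1,4.5,0],"rotation": [0,0,0]},{"dp": [0,0,0],"rotation": [0,0,0]},{"dp": [0,0,0],"rotation": [0,0,0]}]'

```text
time: 38.0
tool_pos: [648.9, 175.2, 283.8]
tcp_rot: [-3.141, -0.0, 1.572]
contact_force: [0.2, 0.2, -2.2]
grip_width: 57.0
```

```bash
python3 - <<'E'
from h import *
o=status.get_obs();print(o["time"],o["tool_pos"],o["grip_width"])
p,d=capture("wrist");cv2.imwrite("pics/w8.png",p)
E
```

```text
38.0 [648.87067852 175.24013931 283.81248519] 57.000273751569594
```

View pics/w8.png

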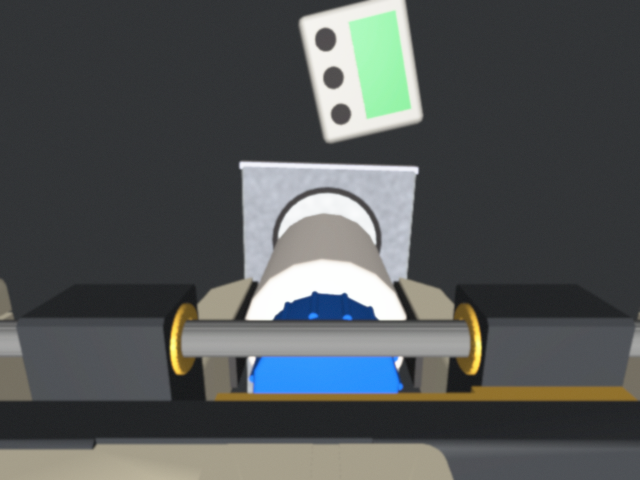

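The largest bottle at (326,280) is above ring_1 at (327,235). It needs 48 mm down, so 46.8 first.

Request:
send_rows --motion '[{"dp": [0,0,6],"rotation": [0,0,0]},{"dp": [0,0,13],"rotation": [0,0,0]},{"dp": [0,0,12],"rotation": [0,0,0]},{"dp": [0,0,8],"rotation": [0,0,0]},{"dp": [0,0,4],"rotation": [0,0,0]},{"dp": [0,0,2],"rotation": [0,0,0]},{"dp": [0,0,1],"rotation": [0,0,0]},{"dp": [0,0,0.8],"rotation": [0,0,0]},{"dp": [0,0,0],"rotation": [0,0,0]}]'

```text
time: 39.17
tool_pos: [649.3, 174.8, 237.2]
tcp_rot: [3.141, -0.0, 1.571]
contact_force: [0.4, 0.3, -2.5]
grip_width: 57.3
```

Request:
send_rows --motion '[{"dp": [0,0,0.5],"rotation": [0,0,0]},{"dp": [0,0,0.5],"rotation": [0,0,0]},{"dp": [0,0,0.3],"rotation": [0,0,0]},{"dp": [0,0,0],"rotation": [0,0,0]},{"dp": [0,0,0],"rotation": [0,0,0]}]'

```text
time: 39.8
tool_pos: [649.3, 174.9, 236.1]
tcp_rot: [3.141, -0.0, 1.571]
contact_force: [-1.4, -0.5, 1.6]
grip_width: 57.1
```

Request:
send_rows --motion '[{"dp": [0,0,0],"rotation": [0,0,0]},{"dp": [0,0,0],"rotation": [0,0,0]},{"dp": [0,0,0],"rotation": [0,0,0]},{"dp": [0,0,0],"rotation": [0,0,0]},{"dp": [0,0,0],"rotation": [0,0,0]},{"dp": [0,0,0],"rotation": [0,0,0]},{"dp": [0,0,0],"rotation": [0,0,0]},{"dp": [0,0,0],"rotation": [0,0,0]}]' --gripper 1

```text
time: 40.8
tool_pos: [649.3, 174.9, 235.7]
tcp_rot: [3.142, -0.0, 1.571]
contact_force: [-0.2, 0.2, -0.1]
grip_width: 91.5
```

Request:
send_rows --motion '[{"dp": [0,0,-5],"rotation": [0,0,0]},{"dp": [0,0,-15],"rotation": [0,0,0]},{"dp": [0,0,-30],"rotation": [0,0,0]},{"dp": [0,0,-35],"rotation": [0,0,0]},{"dp": [0,0,-20],"rotation": [0,0,0]},{"dp": [4,-8,-5],"rotation": [0,0,0]},{"dp": [12,-24,0],"rotation": [0,0,0]},{"dp": [16,-32,0],"rotation": [0,0,0]},{"dp": [16,-32,0],"rotation": [0,0,0]},{"dp": [16,-32,0],"rotation": [0,0,0]},{"dp": [16,-32,0],"rotation": [0,0,0]},{"dp": [16,-32,0],"rotation": [0,0,0]},{"dp": [16,-20,0],"rotation": [0,0,0]},{"dp": [8,-10,0],"rotation": [0,0,0]},{"dp": [0,0,0],"rotation": [0,0,0]},{"dp": [0,0,0],"rotation": [0,0,0]}]'

```text
time: 42.8
tool_pos: [427.8, 294.5, 345.6]
tcp_rot: [3.141, 0.0, 1.571]
contact_force: [0.8, -0.6, 0.4]
grip_width: 92.1
```

```bash
python3 - <<'E'
from h import *
o=status.get_obs();print(o["time"],o["tool_pos"],o["grip_width"])
for n,f in [("top",0.3),("side",6)]:
    c=calibration(n);p,d=capture(n);cv2.imwrite(f"pics/{n}9.png",p)
    for ce,s in blobs(capmask(p)):
        if s[4]<800 and ce[1]>100: print(n,ce.round(1),[onz(c,ce,12+h-f)[:2].round(1).tolist() for h in (56,73,90,108)])
print([(t,[(round(x["confidence"],2),np.round(np.array(x["point"])*[640,480]).tolist()) for x in look_for(t,"top")] if 0 else "") for t in []])
E
```

```text
42.8 [427.81825069 294.45194137 345.64390147] 92.08104484752339
top [218.7 166.2] [[656.5, 183.6], [653.6, 180.2], [650.6, 176.8], [647.6, 173.2]]
top [284.1 168. ] [[650.9, 81.1], [648.1, 79.8], [645.3, 78.4], [642.3, 76.9]]
top [346.6 169.9] [[645.2, -16.4], [642.5, -15.8], [639.8, -15.3], [636.9, -14.7]]
top [406.3 171.4] [[640.3, -109.3], [637.7, -106.9], [635.1, -104.5], [632.3, -101.9]]
side [337.7 162.9] [[665.2, 243.1], [659.5, 220.4], [653.9, 197.7], [647.9, 173.7]]
side [347.4 198.8] [[656.4, 117.6], [650.9, 98.0], [645.5, 78.4], [639.7, 57.6]]
side [358.1 237.4] [[648.7, 2.1], [643.5, -14.6], [638.2, -31.4], [632.6, -49.2]]
side [369.9 280.4] [[641.4, -107.2], [636.3, -121.3], [631.3, -135.4], [625.9, -150.3]]
[]
```

View pics/top9.png

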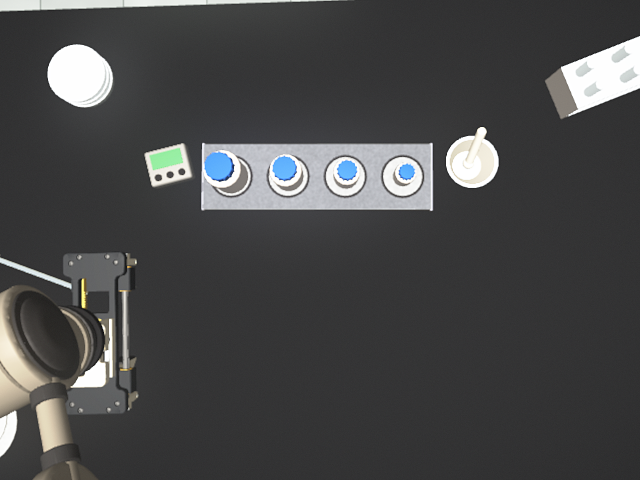

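View pics/side9.png

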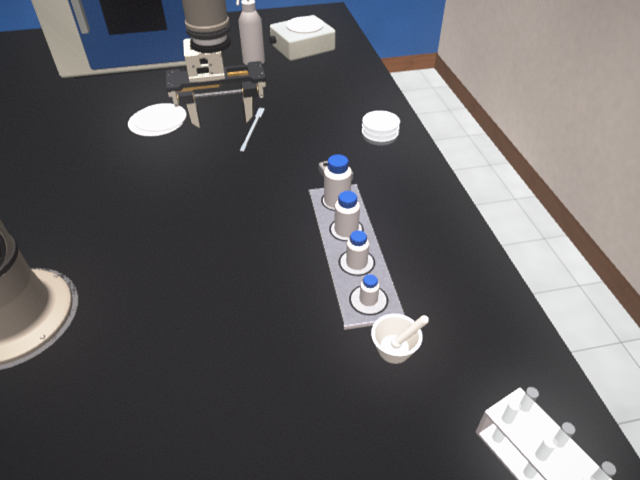

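All four bottles stand upright in their rings, from largest at (218,166) to smallest at (406,171) in the top view. The timer (168,165) and mortar (472,160) are where they were. I'm handing the job in.

```bash
python3 -c "
from plant import workorder,status
print(workorder.close_job(),status.get_obs()['time'])"
```

```text
the job is handed in; nothing more can be done
the job is handed in; nothing more can be done
```

The four bottles stand upright on the strip in size order: smallest on ring_4 beside the mortar, small on ring_3, large on ring_2, and largest on ring_1 at the timer's end. I handed the job in shortly after 43 s.

- **Placing:** I set each bottle down slowly until the wrist force showed light contact (under 5 N), then opened the gripper and lifted straight up.
- **Position check:** In the last images, bottle positions were within about 2 mm of the ring centres from the top camera and within about 3 mm from the side camera. The calibration itself is only good to about 2 mm.
- **Mortar and timer:** Both are at the same pixels as at the start, and the arm was clear of everything when I handed in.
- **Disagreements:** For the largest bottle, the first top-view estimate and the wrist view differed by about 5 mm. After correcting for the visible side of the cap, they agreed well enough to shift the grasp 2 mm. In the first pictures, the trained network did not find the timer; I identified it by eye.

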